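# Check a rubber support pad with a pin gauge

## Task

Check how soft the thick round rubber pad still is: stand the pin gauge upright on the middle of that pad and push its knob down until the lower ring on the stem has gone into the barrel but the upper ring is still showing (the knob sinks about 15 mm). Hold it there for a second without ever pushing the upper ring out of sight, then let the knob come back up and leave the gauge standing on the pad.

Things in the scene. Friction and masses are not known exactly. Their poses are not given: they have to be found in the camera images.
- gauge: Pin gauge standing loose and upright, 0.3-0.5 kg, round. From its underside (origin at its centre, z up): aluminium foot 70 mm across, 12 thick; barrel 28 mm across, up to 50 mm; steel stem 12 mm across with two dark rings; black knob 32 mm across from 78 mm to its flat top at 92 mm (pin up). Lift it by the knob (the pin cannot pull out) or the barrel. It stands flat on its foot.
- gauge_pin (a joint): How far the knob with stem and pin (one piece) is pushed down, in m: 0 up, 0.026 stop. The lower ring is inside the barrel from 0.011, the upper ring from 0.021; 0.015 is midway. From 1 mm on the pin comes out under the foot: into the thick pad it takes about 6 N at 5 mm, 12 N at 15 mm, 15 N at 20 mm; on hard ground it lifts the gauge instead. A spring brings it back up when let go.
- pad: The thick round pad, fixed to the bench: black rubber on a thin grey base, 120 mm across, 40 mm high, flat top with a soft round centre 40 mm across that the pin pushes in. Origin: centre of its underside, z up. Two look-alikes, one round of the same width but only 18 mm high, one square 110 mm wide and 40 mm high, stand near; the three places are interchanged.
- pad_core (a joint): How far the soft centre of the thick round pad is pushed in, in m: 0 is out (1 mm below the pad's top), about 0.013 when the gauge's pin is 0.015 down. It springs back.
Mind the look-alikes: they are no part of the job. What is shaped like the gauge but blue or pink is not meant.

How it is judged:
By the outcome, as a careful person would: the job done as asked, in the order asked, and still so for the second after the job is handed in, with the robot touching nothing.
It also fails if it takes over 38 s, if anything falls off the work surface, if the arm or the gripper's body presses on something with over 40 N, if the wrist force passes 120 N, or if a joint passes its speed limit or range.

## Robot

A 6-joint arm with a two-finger parallel gripper is mounted at the origin on the work surface. World frame = base frame: x ahead of the robot, y to its left, z up, the work surface at z = 0. Lengths are in mm, angles in rad, forces in N, time in s.
With the tool pointing down it reaches from about 350 to 775 mm from the base axis. Payload 7.3 kg.
Tool frame: the origin (TCP) lies at the very end of the fingers, on their centre line; the grasp point (between the pads) lies bot.grip_point_offset behind it (bot.grip_point_offset is the distance from the TCP to the grasp point, in mm); z points along the fingers, y is the line along which they close (so a half turn about z gives the same grasp; the last joint's range is limited). The gripper opens to 92 mm and grips with 3 to 60 N. Pads are 19 mm wide; open, the fingers measure 130 mm over their backs; the gripper's body (75 mm by 190 mm) begins 47 mm behind the grasp point.
Start: joints at [0.999, 0.342, 1.524, -0, 1.275, -0.146], TCP at [216.839, 478.148, 226.741] pointing down, gripper open.
Joint ranges: [-2.53, 2.53], [-0.77, 2.02], [0.04, 2.7], [-1, 4.14], [0.28, 2.66], [-3.11, 3.11]. Speed limits (rad/s): [2.57, 2.57, 3.14, 3.14, 3.14, 3.14].

## Interface

Orientations are given as [roll, pitch, yaw] about the fixed x, y, z axes, in that order (R = Rz(yaw) Ry(pitch) Rx(roll)).
In Python, from plant import bot gives the robot as it stands. The module is installed in compiled form; this text tells all that it offers.
- The arm moves only by the tool carry_out, never from a script. Its argument "plan" is a list of rows, each an object of numbers: "tx", "ty", "tz": the shift along the world's x, y, z in mm; "rx", "ry", "rz": the turn, a rotation vector about the world's x, y, z in rad. A call has 1 to 12 rows; each row shifts and turns the commanded pose from where the row before left it; what a row does not reach is not made up. A row lasts 1/10 s, in which the tool goes at most 50 mm and 8.59 degrees, less where a joint would pass 70% of its speed; a pose out of reach is approached as far as the arm can. A call with a gripper value outside its range is refused whole. "gripper" is the closure, from 0 (fully open) to 1 (shut), set as the call begins (left out, the last holds). The fingers move at their own pace and stop on an object; the grip force is fixed at half the most. Time passes only in rows, so rows that do not move let the fingers close. It gives the time, the measured TCP pose, the force, the opening and the grip force at its end, in the units of the state.
- bot.get_obs(): the state, without advancing time (a new reading comes with each control period).
- bot.capture(name): name is "scene" or "top" or "wrist"; returns the picture (400x640x3 uint8, red, green, blue); there is no depth.
- bot.camera_model(name): a dict with "camera_matrix" (3x3 intrinsics, pixels), "dist" ([k1, k2, p1, p2, k3] as OpenCV has them; the pictures are not rectified), "R" (3x3) and "t" (3): a world point X has camera coordinates R X + t. Camera axes: x right, y down, z forward; pixel columns grow to the right and rows downward; lengths in mm; the calibration is good to about 2 mm. A picture is of the moment at which its call begins: read the wrist's pose just before it. camera_model takes no time and is no camera call; for the wrist camera it gives the pose at the moment of the call.
- bot.close_job(): hands the job in; it is judged then, once.
The state is a dict: "time": time; "joint_positions": joint angles; "dq": joint speeds; "tau": joint torques, N m; "tool_pos": TCP position; "tcp_rot": TCP orientation; "contact_force": force on the tool from outside, world axes, zero at the start; "moment": the same for the moment, N m; "grip_width": finger opening in mm; "finger_force": force on a finger pad.
Only numpy, scipy, OpenCV 4.12 (cv2) and the standard library are available. Lean on these libraries where they do the work, as an engineer would, in place of code of your own. Each camera call takes 0.05 s, during which the arm holds its last target. There are 200 camera calls.

## Working session

There is one attempt and no reset: what is moved stays moved. The work goes in short steps, Python scripts to look and compute and a tool call to move; the robot and the scene stay as the last step left them, time stands still between calls to the robot, and variables do not carry over. Pictures are saved under pics/ and viewed, at most 10 in all, crops included, and the job is handed in when it is done.

Besides the shell and the picture viewer there is one more tool, called after "Request:" as name(argument=value, ...) on one line, values as JSON. carry_out: Moves the arm, as the interface text tells. Its arguments: {"type":"object","properties":{"plan":{"type":"array"},"gripper":{"type":"number"}},"required":["plan"]}

```bash
mkdir -p pics; python3 - <<'E'
from plant import bot
import cv2
for n in ("scene","top"):
    cv2.imwrite(f"pics/{n}0.png",bot.capture(n)[:,:,::-1])
    m=bot.camera_model(n);print(n,m)
o=bot.get_obs();print(o,bot.grip_point_offset)
E
```

```text
scene {'camera_matrix': array([[515.280917  ,   0.        , 321.04492115],
       [  0.        , 515.280917  , 202.79104474],
       [  0.        ,   0.        ,   1.        ]]), 'dist': array([0.03403908, 0.        , 0.        , 0.        , 0.        ]), 'R': array([[-0.31722329,  0.94829388,  0.01039701],
       [ 0.76019114,  0.2608232 , -0.5950468 ],
       [-0.56699102, -0.18085899, -0.8036238 ]]), 't': array([ 143.02674682, -309.42901815, 1363.64419018])}
top {'camera_matrix': array([[376.97399899,   0.        , 319.07864343],
       [  0.        , 376.97399899, 200.22336017],
       [  0.        ,   0.        ,   1.        ]]), 'dist': array([-0.04750854,  0.        ,  0.        ,  0.        ,  0.        ]), 'R': array([[-0.02668447, -0.99948362, -0.0179004 ],
       [-0.99077146,  0.02882387, -0.13244283],
       [ 0.13289039,  0.01420104, -0.991029  ]]), 't': array([ 28.8142597 , 460.90765904, 821.00640935])}
{'time': 0.1, 'joint_positions': array([ 9.98973700e-01,  3.42658830e-01,  1.52489138e+00, -1.56052129e-05,
        1.27535109e+00, -1.46023664e-01]), 'dq': array([-0.00030922, -0.00106453, -0.00053993, -0.00052764,  0.00218371,
       -0.00015723]), 'tau': array([ 1.96515946e-03, -4.32004809e+01, -2.44695801e+01,  7.20659690e-02,
        5.26403252e-02, -6.97419227e-05]), 'tool_pos': array([216.66286061, 477.83989382, 226.12194629]), 'tcp_rot': array([-3.14029576e+00, -1.75650698e-04,  2.71579813e+00]), 'contact_force': array([-0.02280757, -0.03780694, -0.09571653]), 'moment': array([ 0.00072111,  0.00771001, -0.04370066]), 'finger_force': 0.0, 'grip_width': 91.81437629054768} 18.8
```

View pics/scene0.png

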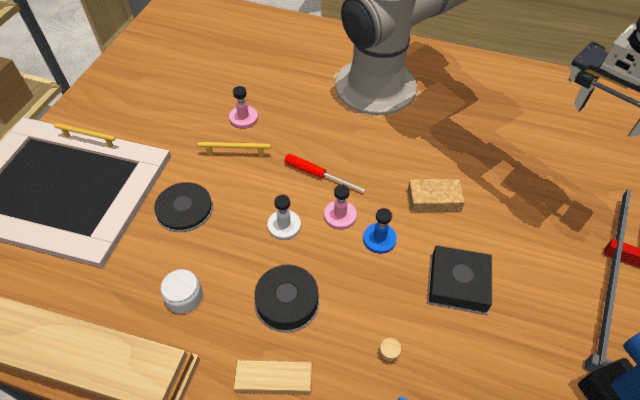

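View pics/top0.png

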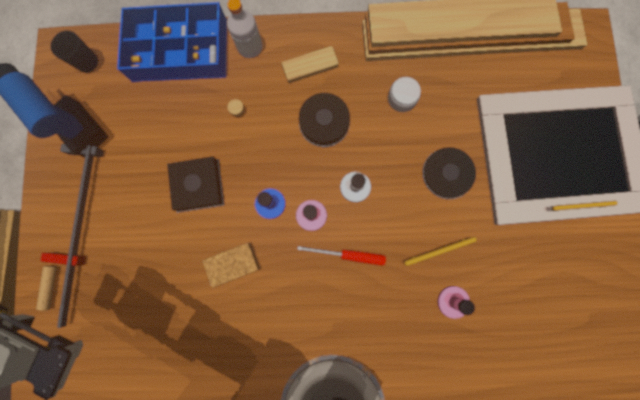

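Scene: the aluminium gauge stands at about (284,215) in the scene picture and (356,187) in the top one. The thick round pad is at (287,296) and (325,119). The thin round pad, the square pad and the pink and blue gauges are the others.

```bash
cat > h.py <<'E'
import cv2, numpy as np
from plant import bot
def ray(m,uv,z):
    p=cv2.undistortPoints(np.array([[uv]],float),m["camera_matrix"],np.array(m["dist"]))[0,0]
    R=m["R"];c=-R.T@m["t"];d=R.T@np.array([p[0],p[1],1]);return c+d*(z-c[2])/d[2]
def blob(mask,near):
    n,l,s,c=cv2.connectedComponentsWithStats(mask.astype(np.uint8))
    ok=[i for i in range(1,n) if s[i,4]>25]
    i=min(ok,key=lambda i:np.hypot(*(c[i]-near)))
    cnt=max(cv2.findContours((l==i).astype(np.uint8),cv2.RETR_EXTERNAL,cv2.CHAIN_APPROX_NONE)[0],key=len)
    return cnt[:,0],s[i]
def circ(m,cnt,z):
    P=np.array([ray(m,q,z)[:2] for q in cnt],np.float32)
    return cv2.minEnclosingCircle(P)
E
python3 - <<'E'
from h import *
for n,g,k,p in (("scene",(284,224),(283,203),(287,296)),("top",(352,187),(358,182),(325,119))):
    im=cv2.imread(f"pics/{n}0.png").astype(int);m=bot.camera_model(n)
    mx=im.max(2);mn=im.min(2)
    w,s=blob((mn>110)&(mx-mn<50),g);print(n,"foot",s,circ(m,w,12))
    d=mx<75
    w,s=blob(d&(mx-mn<30),k);print("knob",s,circ(m,w,88))
    w,s=blob(d&(mx-mn<30),p);print("pad",s,circ(m,w,40))
E
```

```text
scene foot [267 209  34  30 749] ((496.4375305175781, -66.6942138671875), 38.06300354003906)
knob [275 195  15  16 180] ((498.2277526855469, -67.83815002441406), 18.664186477661133)
pad [ 255  266   63   64 2940] ((664.2841186523438, 3.2042129039764404), 65.05804443359375)
top foot [340 172  31  30 544] ((494.1214904785156, -68.1982421875), 36.121131896972656)
knob [353 175  11  12  81] ((493.3878173828125, -67.90218353271484), 12.453829765319824)
pad [ 301   95   47   50 1461] ((648.3485107421875, -0.8116180300712585), 60.49103546142578)
```

Request:
carry_out(plan=[{"tx":23,"ty":-45,"rz":-0.095},{"tx":23,"ty":-45,"rz":-0.095},{"tx":23,"ty":-45,"rz":-0.095},{"tx":23,"ty":-45,"rz":-0.095},{"tx":23,"ty":-45,"rz":-0.095},{"tx":23,"ty":-45,"rz":-0.095},{"tx":23,"ty":-45,"rz":-0.095},{"tx":23,"ty":-45,"rz":-0.095},{"tx":23,"ty":-45,"rz":-0.095},{"tx":23,"ty":-45,"rz":-0.095},{"tx":23,"ty":-45,"rz":-0.095},{"tx":23,"ty":-45,"rz":-0.095}])

```text
invalid input at $.plan[0]: expected keys tx, ty, tz, rx, ry, rz
```

```bash
python3 - <<'E'
from h import *
o=bot.get_obs();m=bot.camera_model("wrist");im=bot.capture("wrist")
cv2.imwrite("pics/w1.png",im[:,:,::-1]);print(o["time"],o["tool_pos"],o["tcp_rot"],o["joint_positions"]);np.savez("w1.npz",**m);print(-m["R"].T@m["t"])
E
```

```text
0.1 [216.66286061 477.83989382 226.12194629] [-3.14029576e+00 -1.75650698e-04  2.71579813e+00] [ 9.98973700e-01  3.42658830e-01  1.52489138e+00 -1.56052129e-05
  1.27535109e+00 -1.46023664e-01]
[139.83330199 512.13176938 383.77365735]
```

View pics/w1.png

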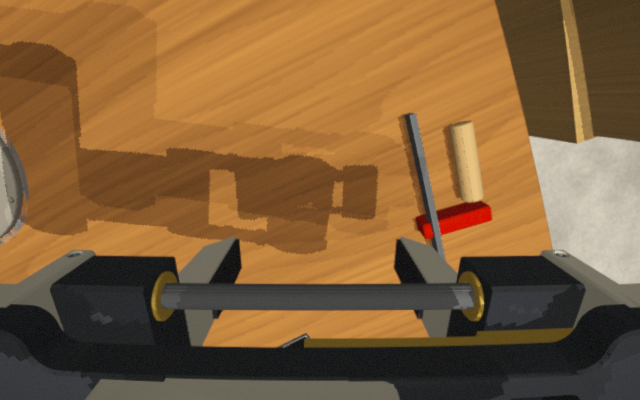

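The wrist picture shows the start area with the fingers at rows 240-340; the move was refused because every key is needed. Resending.

Request:
carry_out(plan=[{"tx":23,"ty":-45,"tz":0,"rx":0,"ry":0,"rz":-0.095},{"tx":23,"ty":-45,"tz":0,"rx":0,"ry":0,"rz":-0.095},{"tx":23,"ty":-45,"tz":0,"rx":0,"ry":0,"rz":-0.095},{"tx":23,"ty":-45,"tz":0,"rx":0,"ry":0,"rz":-0.095},{"tx":23,"ty":-45,"tz":0,"rx":0,"ry":0,"rz":-0.095},{"tx":23,"ty":-45,"tz":0,"rx":0,"ry":0,"rz":-0.095},{"tx":23,"ty":-45,"tz":0,"rx":0,"ry":0,"rz":-0.095},{"tx":23,"ty":-45,"tz":0,"rx":0,"ry":0,"rz":-0.095},{"tx":23,"ty":-45,"tz":0,"rx":0,"ry":0,"rz":-0.095},{"tx":23,"ty":-45,"tz":0,"rx":0,"ry":0,"rz":-0.095},{"tx":23,"ty":-45,"tz":0,"rx":0,"ry":0,"rz":-0.095},{"tx":23,"ty":-45,"tz":0,"rx":0,"ry":0,"rz":-0.095}])

```text
time: 1.35
tool_pos: [490.3, -58.2, 226.6]
tcp_rot: [-3.142, -0.0, 1.571]
contact_force: [0.9, 0.4, 0.4]
grip_width: 92.0
finger_force: 0.0
```

```bash
python3 - <<'E'
from h import *
o=bot.get_obs();m=bot.camera_model("wrist");im=bot.capture("wrist")
cv2.imwrite("pics/w2.png",im[:,:,::-1]);print(o["time"],o["tool_pos"],o["tcp_rot"],o["joint_positions"]);np.savez("w2.npz",**m);print(-m["R"].T@m["t"])
E
```

```text
1.35 [490.33656099 -58.18854027 226.6419997 ] [-3.14155271e+00 -2.26792521e-04  1.57144846e+00] [-2.73603283e-01  2.85039058e-01  1.60692410e+00  2.18673722e-04
  1.24972937e+00 -2.74324436e-01]
[489.52311081  24.97403844 384.29403647]
```

View pics/w2.png

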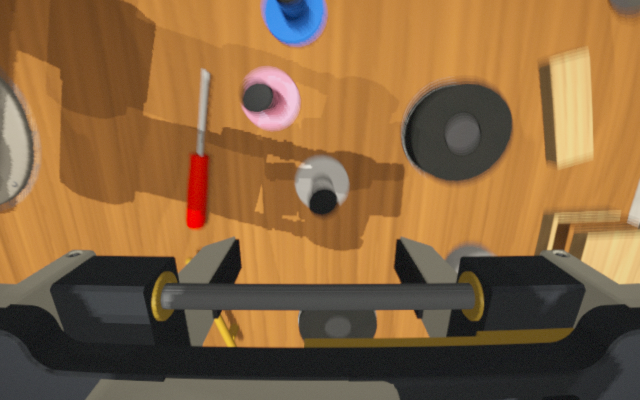

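The gauge is at (322,190) with its knob at (323,201). The thick pad is at (457,131), its core at (463,133).

```bash
python3 - <<'E'
from h import *
m=dict(np.load("w2.npz"))
im=cv2.imread("pics/w2.png").astype(int);mx=im.max(2);mn=im.min(2)
w,s=blob((mn>90)&(mx-mn<40),(322,180));print("foot",s,circ(m,w,12))
w,s=blob((mx<60),(323,201));print("knob",s,circ(m,w,90))
w,s=blob((mx<75),(457,131));print("pad",s,circ(m,w,40))
w,s=blob((mx>=62)&(mx<110)&(mx-mn<20),(463,133));print("core",s,circ(m,w,39))
t=bot.camera_model("top");print("core top view",ray(t,(324,117),39))
t=bot.camera_model("scene");print("core scene",ray(t,(287,293),39))
E
```

```text
foot [ 295  156   54   51 1776] ((494.4466552734375, -70.46482849121094), 35.802860260009766)
knob [310 190  27  25 521] ((494.34173583984375, -70.05339050292969), 14.610710144042969)
pad [ 404   84  107   96 6927] ((650.165771484375, -2.3179845809936523), 62.02874755859375)
core [ 403   85  108   95 5123] ((649.9994506835938, -1.7761576175689697), 62.88930130004883)
core top view [654.11371993  -0.71370567  39.        ]
core scene [657.52056013   1.9538511   39.        ]
```

Request:
carry_out(plan=[{"tx":1.5,"ty":-8,"tz":0,"rx":0,"ry":0,"rz":0},{"tx":0,"ty":0,"tz":-45,"rx":0,"ry":0,"rz":0},{"tx":0,"ty":0,"tz":-45,"rx":0,"ry":0,"rz":0},{"tx":0,"ty":0,"tz":-40,"rx":0,"ry":0,"rz":0},{"tx":0,"ty":0,"tz":-20,"rx":0,"ry":0,"rz":0},{"tx":0,"ty":0,"tz":-10,"rx":0,"ry":0,"rz":0},{"tx":0,"ty":0,"tz":0,"rx":0,"ry":0,"rz":0},{"tx":0,"ty":0,"tz":0,"rx":0,"ry":0,"rz":0}])

```text
time: 2.2
tool_pos: [492.0, -63.8, 67.8]
tcp_rot: [3.14, 0.0, 1.577]
contact_force: [0.5, 0.1, -0.2]
grip_width: 91.7
finger_force: 0.0
```

```bash
python3 - <<'E'
from h import *
m=dict(np.load("w2.npz"));print("core",ray(m,(463,133),39))
m=bot.camera_model("wrist");im=bot.capture("wrist")
cv2.imwrite("pics/w3.png",im[:,:,::-1]);np.savez("w3.npz",**m)
E
```

```text
core [657.09689148  -3.53614255  39.        ]
```

View pics/w3.png

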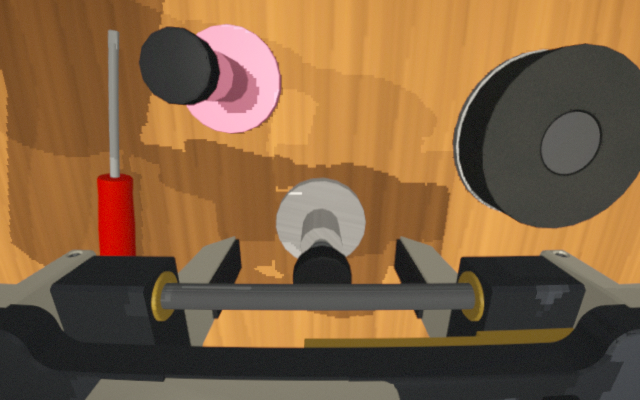

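The knob sits between the fingers at about (322,265), the foot is at (321,220), and the pad core is at (571,142).

```bash
python3 - <<'E'
from h import *
m=dict(np.load("w3.npz"))
im=cv2.imread("pics/w3.png").astype(int);mx=im.max(2);mn=im.min(2)
w,s=blob((mn>100)&(mx-mn<45),(321,215));print("foot",s,circ(m,w,12))
print("foot edge",[ray(m,q,12)[:2].round(1) for q in((277,221),(365,221),(320,179))])
w,s=blob((mx>=80)&(mx<125)&(mx-mn<20),(571,142));e=cv2.fitEllipse(w);print("core",s,circ(m,w,39),e)
print("core",ray(m,(571,142),39))
print(bot.get_obs()["tool_pos"])
E
```

```text
foot [ 276  178   90   80 5322] ((493.42498779296875, -67.00580596923828), 35.57025146484375)
foot edge [array([460.1, -65.7]), array([528. , -65.3]), array([493. , -32.3])]
core [ 542  112   58   62 2707] ((654.1905517578125, -0.3848946690559387), 19.812355041503906) ((570.1749877929688, 142.34490966796875), (51.27220916748047, 65.16155242919922), 37.06808853149414)
core [6.54374188e+02 3.85887024e-01 3.90000000e+01]
[492.26572405 -64.00890282  68.09081136]
```

Request:
carry_out(plan=[{"tx":1,"ty":-3,"tz":-1,"rx":0,"ry":0,"rz":0},{"tx":0,"ty":0,"tz":0,"rx":0,"ry":0,"rz":0},{"tx":0,"ty":0,"tz":0,"rx":0,"ry":0,"rz":0},{"tx":0,"ty":0,"tz":0,"rx":0,"ry":0,"rz":0},{"tx":0,"ty":0,"tz":0,"rx":0,"ry":0,"rz":0},{"tx":0,"ty":0,"tz":0,"rx":0,"ry":0,"rz":0},{"tx":0,"ty":0,"tz":0,"rx":0,"ry":0,"rz":0},{"tx":0,"ty":0,"tz":0,"rx":0,"ry":0,"rz":0}], gripper=1)

```text
time: 3.05
tool_pos: [492.8, -67.2, 65.8]
tcp_rot: [3.141, 0.0, 1.576]
contact_force: [2.8, 0.1, 2.0]
grip_width: 32.3
finger_force: 1.4
```

Request:
carry_out(plan=[{"tx":0,"ty":0,"tz":0,"rx":0,"ry":0,"rz":0},{"tx":0,"ty":0,"tz":0,"rx":0,"ry":0,"rz":0},{"tx":0,"ty":0,"tz":0,"rx":0,"ry":0,"rz":0},{"tx":0,"ty":0,"tz":0,"rx":0,"ry":0,"rz":0}])

```text
time: 3.45
tool_pos: [493.0, -67.2, 66.0]
tcp_rot: [3.14, 0.0, 1.576]
contact_force: [3.0, 0.6, 1.8]
grip_width: 31.0
finger_force: 30.0
```

Request:
carry_out(plan=[{"tx":0,"ty":0,"tz":10,"rx":0,"ry":0,"rz":0},{"tx":0,"ty":0,"tz":20,"rx":0,"ry":0,"rz":0},{"tx":0,"ty":0,"tz":30,"rx":0,"ry":0,"rz":0},{"tx":10,"ty":4,"tz":10,"rx":0,"ry":0,"rz":0},{"tx":25,"ty":10,"tz":0,"rx":0,"ry":0,"rz":0},{"tx":30,"ty":13,"tz":0,"rx":0,"ry":0,"rz":0},{"tx":30,"ty":13,"tz":0,"rx":0,"ry":0,"rz":0},{"tx":30,"ty":13,"tz":0,"rx":0,"ry":0,"rz":0},{"tx":24,"ty":9,"tz":0,"rx":0,"ry":0,"rz":0},{"tx":12,"ty":5,"tz":0,"rx":0,"ry":0,"rz":0},{"tx":0,"ty":0,"tz":0,"rx":0,"ry":0,"rz":0},{"tx":0,"ty":0,"tz":0,"rx":0,"ry":0,"rz":0}])

```text
time: 4.65
tool_pos: [651.8, -0.1, 134.6]
tcp_rot: [-3.138, -0.0, 1.576]
contact_force: [-0.9, -0.1, -5.6]
grip_width: 31.5
finger_force: 30.0
```

```bash
python3 - <<'E'
from h import *
o=bot.get_obs();m=bot.camera_model("wrist");im=bot.capture("wrist");print(o["tool_pos"])
s=bot.capture("scene")
o=im[:,:,::-1];cv2.imwrite("pics/w4.png",np.vstack([o[:,100:540],cv2.resize(s[150:350,180:400,::-1],(440,400))])[:,:][:800] if 0 else np.hstack([cv2.resize(o[:,120:520],(400,400)),cv2.resize(s[150:350,200:400,::-1],(400,400))]));np.savez("w4.npz",im=o,**m)
E
```

```text
[ 6.51794068e+02 -1.33403594e-01  1.34645660e+02]
```

View pics/w4.png

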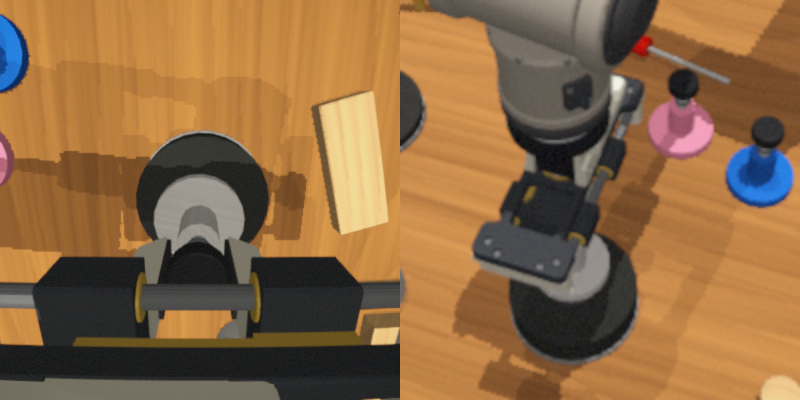

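The gauge hangs upright over the pad: foot centre at about (199,215) in the crop, pad at about (203,195).

```bash
python3 - <<'E'
from h import *
d=dict(np.load("w4.npz"));im=d.pop("im").astype(int);mx=im.max(2);mn=im.min(2)
m=d
w,s=blob((mn>110)&(mx-mn<45)&(np.arange(400)[:,None]<238),(319,200));print("foot",s,circ(m,w,80.6))
w=w[(w[:,1]<225)];P=np.array([ray(m,q,80.6)[:2] for q in w]);A=np.c_[2*P,np.ones(len(P))];x=np.linalg.lstsq(A,(P**2).sum(1),rcond=None)[0];print("foot fit",x[:2],np.sqrt(x[2]+x[0]**2+x[1]**2))
w,s=blob((mx<75)&(np.arange(400)[:,None]<238),(322,160))
w=w[(w[:,1]<165)&(w[:,1]<180)];top=w[np.lexsort((w[:,1],w[:,0]))];u,i=np.unique(top[:,0],return_index=True);w=top[i]
P=np.array([ray(m,q,40)[:2] for q in w]);A=np.c_[2*P,np.ones(len(P))];x=np.linalg.lstsq(A,(P**2).sum(1),rcond=None)[0];print("pad fit",len(w),x[:2],np.sqrt(x[2]+x[0]**2+x[1]**2))
E
```

```text
foot [ 274  177   90   61 3990] ((651.6903686523438, -0.6921126842498779), 34.638973236083984)
foot fit [ 6.51644571e+02 -5.84684383e-01] 33.97859292199138
pad fit 110 [654.18627471   7.50087814] 53.499067356726115
```

Request:
carry_out(plan=[{"tx":2.5,"ty":0.5,"tz":-5,"rx":0,"ry":0,"rz":0},{"tx":0,"ty":0,"tz":-8,"rx":0,"ry":0,"rz":0},{"tx":0,"ty":0,"tz":-8,"rx":0,"ry":0,"rz":0},{"tx":0,"ty":0,"tz":-4,"rx":0,"ry":0,"rz":0},{"tx":0,"ty":0,"tz":0,"rx":0,"ry":0,"rz":0},{"tx":0,"ty":0,"tz":0,"rx":0,"ry":0,"rz":0},{"tx":0,"ty":0,"tz":0,"rx":0,"ry":0,"rz":0}])

```text
time: 5.45
tool_pos: [656.2, 0.4, 111.1]
tcp_rot: [3.141, 0.0, 1.576]
contact_force: [-0.3, 1.2, -3.6]
grip_width: 31.3
finger_force: 30.0
```

Request:
carry_out(plan=[{"tx":0,"ty":0,"tz":-1,"rx":0,"ry":0,"rz":0},{"tx":0,"ty":0,"tz":-1,"rx":0,"ry":0,"rz":0},{"tx":0,"ty":0,"tz":0,"rx":0,"ry":0,"rz":0},{"tx":0,"ty":0,"tz":0,"rx":0,"ry":0,"rz":0}])

```text
time: 5.85
tool_pos: [655.9, 0.4, 108.7]
tcp_rot: [3.142, 0.0, 1.576]
contact_force: [-0.3, 0.2, -3.9]
grip_width: 31.0
finger_force: 30.0
```

Request:
carry_out(plan=[{"tx":0,"ty":0,"tz":-1,"rx":0,"ry":0,"rz":0},{"tx":0,"ty":0,"tz":0,"rx":0,"ry":0,"rz":0},{"tx":0,"ty":0,"tz":0,"rx":0,"ry":0,"rz":0}])

```text
time: 6.15
tool_pos: [655.9, 0.4, 107.7]
tcp_rot: [-3.142, 0.0, 1.576]
contact_force: [0.1, 0.6, -4.7]
grip_width: 31.3
finger_force: 30.0
```

Request:
carry_out(plan=[{"tx":-1.5,"ty":0,"tz":-0.7,"rx":0,"ry":0,"rz":0},{"tx":0,"ty":0,"tz":0,"rx":0,"ry":0,"rz":0},{"tx":0,"ty":0,"tz":0,"rx":0,"ry":0,"rz":0}])

```text
time: 6.45
tool_pos: [654.3, 0.4, 107.0]
tcp_rot: [-3.142, 0.0, 1.576]
contact_force: [-0.2, 0.2, -4.0]
grip_width: 30.9
finger_force: 30.0
```

Request:
carry_out(plan=[{"tx":0,"ty":0,"tz":-1,"rx":0,"ry":0,"rz":0},{"tx":0,"ty":0,"tz":0,"rx":0,"ry":0,"rz":0},{"tx":0,"ty":0,"tz":0,"rx":0,"ry":0,"rz":0}])

```text
time: 6.75
tool_pos: [654.6, 0.4, 106.4]
tcp_rot: [3.141, 0.0, 1.576]
contact_force: [-1.0, -0.4, -2.6]
grip_width: 31.0
finger_force: 30.0
```

Request:
carry_out(plan=[{"tx":0,"ty":0,"tz":-1,"rx":0,"ry":0,"rz":0},{"tx":0,"ty":0,"tz":0,"rx":0,"ry":0,"rz":0},{"tx":0,"ty":0,"tz":0,"rx":0,"ry":0,"rz":0}])

```text
time: 7.05
tool_pos: [654.8, 0.4, 105.7]
tcp_rot: [3.14, 0.0, 1.576]
contact_force: [-0.5, 0.5, 1.7]
grip_width: 31.2
finger_force: 30.0
```

Request:
carry_out(plan=[{"tx":0,"ty":0,"tz":-1,"rx":0,"ry":0,"rz":0},{"tx":0,"ty":0,"tz":0,"rx":0,"ry":0,"rz":0},{"tx":0,"ty":0,"tz":0,"rx":0,"ry":0,"rz":0}])

```text
time: 7.35
tool_pos: [654.7, 0.3, 104.2]
tcp_rot: [3.141, 0.0, 1.576]
contact_force: [1.2, -0.7, 1.3]
grip_width: 31.1
finger_force: 30.0
```

Request:
carry_out(plan=[{"tx":0,"ty":0,"tz":-2,"rx":0,"ry":0,"rz":0},{"tx":0,"ty":0,"tz":-2,"rx":0,"ry":0,"rz":0},{"tx":0,"ty":0,"tz":-2,"rx":0,"ry":0,"rz":0},{"tx":0,"ty":0,"tz":-2,"rx":0,"ry":0,"rz":0},{"tx":0,"ty":0,"tz":-1,"rx":0,"ry":0,"rz":0},{"tx":0,"ty":0,"tz":0,"rx":0,"ry":0,"rz":0},{"tx":0,"ty":0,"tz":0,"rx":0,"ry":0,"rz":0}])

```text
time: 8.05
tool_pos: [655.0, 0.4, 96.0]
tcp_rot: [3.14, 0.0, 1.576]
contact_force: [-0.3, 0.2, 7.8]
grip_width: 31.0
finger_force: 30.0
```

Request:
carry_out(plan=[{"tx":0,"ty":0,"tz":-1,"rx":0,"ry":0,"rz":0},{"tx":0,"ty":0,"tz":-1,"rx":0,"ry":0,"rz":0},{"tx":0,"ty":0,"tz":0,"rx":0,"ry":0,"rz":0},{"tx":0,"ty":0,"tz":0,"rx":0,"ry":0,"rz":0}])

```text
time: 8.45
tool_pos: [655.0, 0.3, 94.2]
tcp_rot: [3.139, 0.0, 1.576]
contact_force: [-1.0, 0.5, 10.1]
grip_width: 30.6
finger_force: 30.0
```

```bash
python3 - <<'E'
from h import *
m=bot.camera_model("wrist");im=bot.capture("wrist")[:,:,::-1]
cv2.imwrite("pics/w5.png",cv2.resize(im[120:320,200:440],(720,600),interpolation=cv2.INTER_CUBIC))
np.savez("w5.npz",im=im,**m);print(bot.get_obs()["tool_pos"])
E
```

```text
[6.55007726e+02 3.29993428e-01 9.42429954e+01]
```

View pics/w5.png

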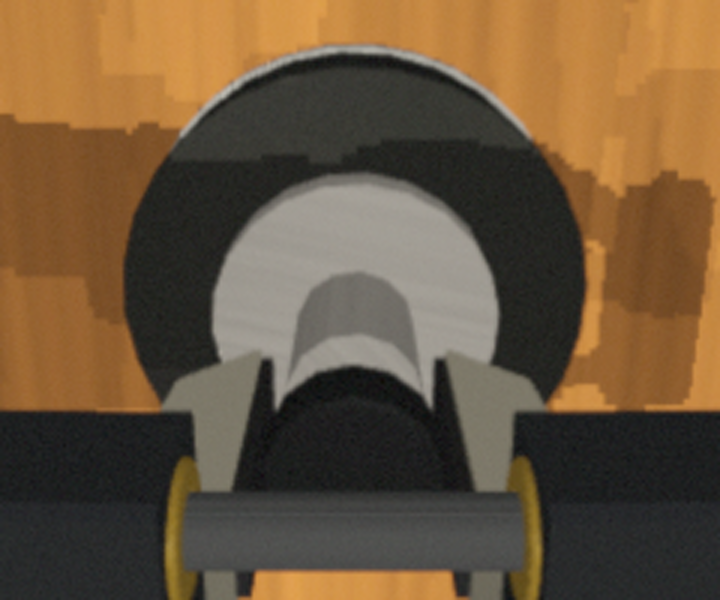

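The foot sits flat and centred on the pad: foot centre about (355,315), pad spans 125–585. Force and travel agree at about 12 mm, so 3 mm more, then hold.

Request:
carry_out(plan=[{"tx":0,"ty":0,"tz":-1,"rx":0,"ry":0,"rz":0},{"tx":0,"ty":0,"tz":-1,"rx":0,"ry":0,"rz":0},{"tx":0,"ty":0,"tz":-1,"rx":0,"ry":0,"rz":0},{"tx":0,"ty":0,"tz":0,"rx":0,"ry":0,"rz":0},{"tx":0,"ty":0,"tz":0,"rx":0,"ry":0,"rz":0},{"tx":0,"ty":0,"tz":0,"rx":0,"ry":0,"rz":0}])

```text
time: 9.1
tool_pos: [655.1, 0.3, 91.6]
tcp_rot: [3.139, 0.0, 1.576]
contact_force: [0.3, 0.4, 10.7]
grip_width: 31.2
finger_force: 30.0
```

Request:
carry_out(plan=[{"tx":0,"ty":0,"tz":0,"rx":0,"ry":0,"rz":0},{"tx":0,"ty":0,"tz":0,"rx":0,"ry":0,"rz":0},{"tx":0,"ty":0,"tz":0,"rx":0,"ry":0,"rz":0},{"tx":0,"ty":0,"tz":0,"rx":0,"ry":0,"rz":0},{"tx":0,"ty":0,"tz":0,"rx":0,"ry":0,"rz":0},{"tx":0,"ty":0,"tz":0,"rx":0,"ry":0,"rz":0},{"tx":0,"ty":0,"tz":0,"rx":0,"ry":0,"rz":0},{"tx":0,"ty":0,"tz":0,"rx":0,"ry":0,"rz":0},{"tx":0,"ty":0,"tz":0,"rx":0,"ry":0,"rz":0},{"tx":0,"ty":0,"tz":0,"rx":0,"ry":0,"rz":0},{"tx":0,"ty":0,"tz":0,"rx":0,"ry":0,"rz":0},{"tx":0,"ty":0,"tz":0,"rx":0,"ry":0,"rz":0}])

```text
time: 10.3
tool_pos: [655.1, 0.3, 91.6]
tcp_rot: [3.139, 0.0, 1.576]
contact_force: [0.5, 0.8, 10.4]
grip_width: 30.8
finger_force: 30.0
```

```bash
python3 - <<'E'
from h import *
m=bot.camera_model("wrist");im=bot.capture("wrist")[:,:,::-1]
np.savez("w6.npz",im=im,**m)
a=np.load("w4.npz")["im"];b=np.load("w5.npz")["im"]
c=[cv2.resize(i[170:300,275:362],(261,390),interpolation=cv2.INTER_CUBIC) for i in (a,b,im)]
cv2.imwrite("pics/w6.png",np.clip(np.hstack(c).astype(float)*1.7,0,255))
g=[i[262:282,285:352].astype(np.float32).mean(2) for i in (a,b,im)]
t=[i[245:275,300:336].mean(2).mean(1).round(0).astype(int) for i in (a,b,im)]
for x in t: print(x)
E
```

```text
[47 37 29 23 21 21 21 23 26 29 30 30 30 29 29 28 28 28 29 29 29 28 28 29
 29 28 28 28 28 29]
[49 39 30 23 21 21 22 24 26 29 30 30 30 30 30 30 29 30 29 29 30 29 29 29
 29 29 29 29 29 29]
[48 39 30 25 21 22 22 24 26 30 30 30 30 30 30 29 30 29 29 30 30 29 30 29
 30 29 29 29 29 28][ WARN:0@0.459] global loadsave.cpp:1063 imwrite_ Unsupported depth image for selected encoder is fallbacked to CV_8U.
```

View pics/w6.png

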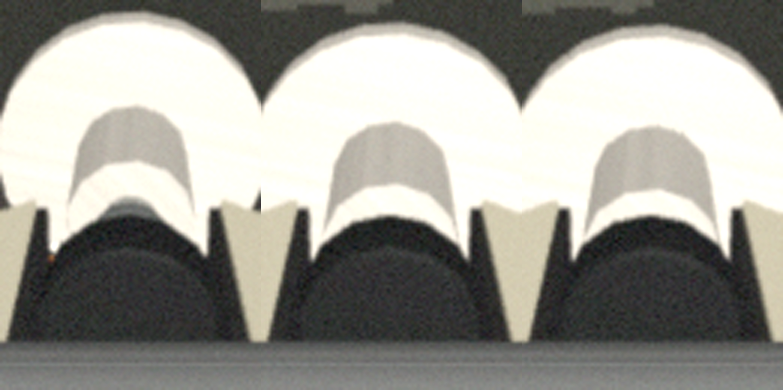

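The knob hasn't slipped in the fingers: its edge is at the same rows in all three views, while the barrel has come up towards it. That makes the depth about 14.5 mm, held for over 1.2 s. Now I'll let it come back up.

Request:
carry_out(plan=[{"tx":0,"ty":0,"tz":2,"rx":0,"ry":0,"rz":0},{"tx":0,"ty":0,"tz":3,"rx":0,"ry":0,"rz":0},{"tx":0,"ty":0,"tz":3,"rx":0,"ry":0,"rz":0},{"tx":0,"ty":0,"tz":3,"rx":0,"ry":0,"rz":0},{"tx":0,"ty":0,"tz":2,"rx":0,"ry":0,"rz":0},{"tx":0,"ty":0,"tz":1,"rx":0,"ry":0,"rz":0},{"tx":0,"ty":0,"tz":0,"rx":0,"ry":0,"rz":0},{"tx":0,"ty":0,"tz":0,"rx":0,"ry":0,"rz":0},{"tx":0,"ty":0,"tz":0,"rx":0,"ry":0,"rz":0}])

```text
time: 11.25
tool_pos: [654.6, 0.4, 103.9]
tcp_rot: [3.141, -0.0, 1.576]
contact_force: [1.1, -0.5, 3.4]
grip_width: 31.0
finger_force: 30.0
```

Request:
carry_out(plan=[{"tx":0,"ty":0,"tz":1,"rx":0,"ry":0,"rz":0},{"tx":0,"ty":0,"tz":0.8,"rx":0,"ry":0,"rz":0},{"tx":0,"ty":0,"tz":0,"rx":0,"ry":0,"rz":0},{"tx":0,"ty":0,"tz":0,"rx":0,"ry":0,"rz":0}])

```text
time: 11.65
tool_pos: [654.5, 0.4, 105.8]
tcp_rot: [3.141, 0.0, 1.576]
contact_force: [3.0, 0.5, 2.0]
grip_width: 31.0
finger_force: 30.0
```

Request:
carry_out(plan=[{"tx":0,"ty":0,"tz":0,"rx":0,"ry":0,"rz":0},{"tx":0,"ty":0,"tz":0,"rx":0,"ry":0,"rz":0},{"tx":0,"ty":0,"tz":0,"rx":0,"ry":0,"rz":0},{"tx":0,"ty":0,"tz":0,"rx":0,"ry":0,"rz":0},{"tx":0,"ty":0,"tz":0,"rx":0,"ry":0,"rz":0},{"tx":0,"ty":0,"tz":0,"rx":0,"ry":0,"rz":0},{"tx":0,"ty":0,"tz":0,"rx":0,"ry":0,"rz":0},{"tx":0,"ty":0,"tz":0,"rx":0,"ry":0,"rz":0}], gripper=0)

```text
time: 12.45
tool_pos: [654.4, 0.4, 105.8]
tcp_rot: [3.142, 0.0, 1.576]
contact_force: [0.2, -0.3, -0.2]
grip_width: 89.4
finger_force: 0.0
```

Straight up and look.

Request:
carry_out(plan=[{"tx":0,"ty":0,"tz":10,"rx":0,"ry":0,"rz":0},{"tx":0,"ty":0,"tz":25,"rx":0,"ry":0,"rz":0},{"tx":0,"ty":0,"tz":30,"rx":0,"ry":0,"rz":0},{"tx":0,"ty":0,"tz":30,"rx":0,"ry":0,"rz":0},{"tx":-30,"ty":-20,"tz":10,"rx":0,"ry":0,"rz":0},{"tx":-40,"ty":-20,"tz":0,"rx":0,"ry":0,"rz":0},{"tx":-40,"ty":-20,"tz":0,"rx":0,"ry":0,"rz":0},{"tx":0,"ty":0,"tz":0,"rx":0,"ry":0,"rz":0},{"tx":0,"ty":0,"tz":0,"rx":0,"ry":0,"rz":0},{"tx":0,"ty":0,"tz":0,"rx":0,"ry":0,"rz":0}])

```text
time: 13.45
tool_pos: [545.6, -59.5, 211.7]
tcp_rot: [3.139, 0.0, 1.576]
contact_force: [0.7, 0.4, 0.6]
grip_width: 91.9
finger_force: 0.0
```

```bash
python3 - <<'E'
from h import *
a=bot.capture("wrist")[:,:,::-1];b=bot.capture("scene")[:,:,::-1]
cv2.imwrite("pics/w7.png",np.hstack([a[:,240:640],cv2.resize(b[200:350,210:360],(400,400))]));print(bot.get_obs()["time"])
E
```

```text
13.55
```

View pics/w7.png

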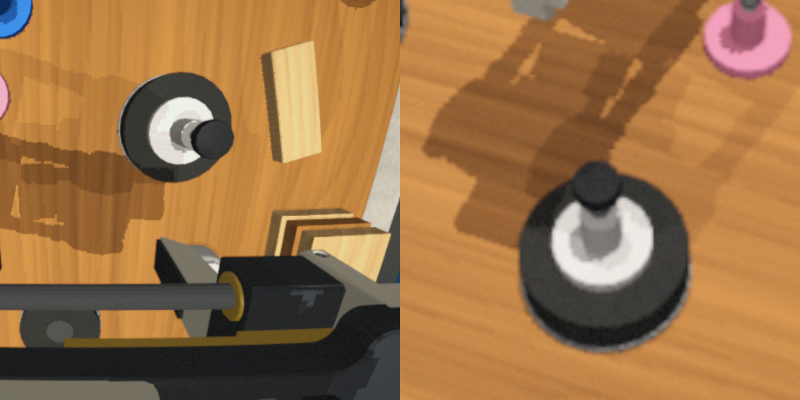

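The gauge stands upright and centred on the thick pad (foot at (182,130), pad at (177,126) in the wrist view). The knob is up and the gripper is clear.

```bash
python3 -c "
from plant import bot
print(bot.close_job())"
```

```text
the job is handed in; nothing more can be done
None
```

I stood the gauge on the middle of the thick round pad, pushed the knob down about 14.5 mm (from the arm's travel; the rings were out of view), held it just over a second, let it come back up and left the gauge standing there; the job was handed in at about 13.6 s, and no verdict came back.

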